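Load, run in and lock the grinder's feed carriage

ROBOT

A 6-joint arm with a two-finger parallel gripper is mounted at the origin on the work surface. World frame = base frame: x ahead of the robot, y to its left, z up, the work surface at z = 0. Lengths are in m, angles in rad, forces in N, time in s.
With the tool pointing down it reaches from about 0.35 to 0.975 m from the base axis. Payload 4.9 kg.
Tool frame: the origin (TCP) lies on the centre line of the jaws, within the pads' length; the fingertips stand ctrl.tcp_to_tips ahead of it and the grasp point (between the pads) lies 3 mm ahead of it (ctrl.tcp_to_tips is the distance from the TCP to the fingertips, in m); z points along the fingers, y is the direction in which the jaws open and shut (so a half turn about z gives the same grasp; the last joint's range is limited). The gripper opens to 85 mm and grips with 20 to 120 N. Pads are 22 mm wide; open, the fingers measure 114 mm over their backs; the gripper's body (76 mm by 85 mm) begins 54 mm behind the grasp point. The pads swing forward as they close: fully open they stand 13 mm farther back than shut.
Start: joints at [1.15, 0.053, 1.613, -0, 1.476, -0.119], TCP at [0.186, 0.597, 0.253] pointing down, gripper open.
Joint ranges: [-3.01, 3.01], [-1.01, 2.22], [0.06, 2.58], [-1.02, 4.17], [0.09, 2.62], [-3.14, 3.14]. Speed limits (rad/s): [2.57, 2.57, 3.14, 3.14, 3.14, 3.14].

INTERFACE

Orientations are given as a rotation vector (axis times angle).
In Python, from station import ctrl, vision gives the robot as it stands.
- The arm moves only by the tool jog_arm, never from a script. Its argument "deltas" is a list of rows, each a list of 7 numbers: the turn, a rotation vector about the tool's x, y, z in rad, then the shift along the tool's x, y, z in cm, then the opening, from 0 (shut) to 1 (fully open). A call has 1 to 12 rows; each row shifts and turns the commanded pose from where the row before left it, along the tool's axes as they then stand; what a row does not reach is not made up. A row lasts 1/12 s, in which the tool goes at most 41.7 mm and 7.16 degrees, less where a joint would pass 70% of its speed; a pose out of reach is approached as far as the arm can. A call with a gripper value outside its range is refused whole. The fingers move at their own pace and stop on an object; "grip_force" is the grip in N (left out, the last holds). Time passes only in rows, so rows that do not move let the fingers close. It gives the time, the measured TCP pose, the force and the opening at its end, in the units of the state.
- ctrl.get_obs(): the state, without advancing time (a new reading comes with each control period).
- vision.get_image(name): name is "scene" or "top"; returns (picture, depth): 420x560x3 uint8, red, green, blue; 420x560 float32, m along the optical axis (not along the pixel's ray), 0 where there is no reading.
- vision.calibration(name): a dict with "fx", "fy", "cx", "cy" (pixels), "rvec" (rotation vector, rad) and "tvec" (3), from world to camera coordinates, as OpenCV has them. Camera axes: x right, y down, z forward; pixel columns grow to the right and rows downward; lengths in m; the calibration is good to about 2 mm. A picture is of the moment at which its call begins. calibration takes no time and is no camera call.
- ctrl.finish_job(): hands the job in, once; it reports no verdict.
The state is a dict: "t": time; "q": joint angles; "dq": joint speeds; "effort": joint torques, N m; "tool_pos": TCP position; "tool_rot": TCP orientation; "contact_force": force on the tool from outside, world axes, zero at the start; "wrist_torque": the same for the moment, N m; "opening": finger opening in m.
Only numpy, scipy, OpenCV 4.12 (cv2) and the standard library are available. Lean on these libraries where they do the work, as an engineer would, in place of code of your own. Each camera call takes 0.05 s, during which the arm holds its last target. There are 200 camera calls.

TASK

Get the bench grinder's feed carriage ready: move the rusty angle offcut from its tray to the grey scrap box, and lay every steel blank from the bench down in the tray, none standing on end or lying on another. Then push the stuck carriage by its black handle, with a steady push so that it does not shoot off when it breaks free, towards the wheel with the green open guard (never towards the one under the red cover), until it is fully home against its hidden end stop; only then turn the blue cam knob clockwise until the brass follower drops into its notch. Leave the mug, oil bottle, spanner and tape where they are.

Things in the scene. Friction and masses are not known exactly. Their poses are not given: they have to be found in the camera images.
- grinder: Fixed double-ended bench grinder: a grey bed 200 x 740 x 10 mm with a rail along its y axis and a grinding wheel (100 mm across, centre 68 mm high) at each end, wheel faces 224 mm either side of the middle, dark motors behind them; nothing of it is higher than 140 mm, guards included. Origin on the bench under the bed's centre; x points away from the robot, y along the rail.
- red_guard: Red closed cover 124 x 36 x 130 mm over the wheel that is out of use; origin at the middle of its underside, 234 mm along the rail (grinder y) on one side or the other: its sign tells which end is barred.
- green_guard: Green open guard (two upright green plates, the wheel bare between them, 90 mm high) at the wheel in use; origin between the plates at their underside, 234 mm along the rail on the other side.
- carriage (a joint): Slide of the carriage along the grinder's y axis, m; 0 in the middle (start), grows towards grinder +y. It sticks in the middle: about 10 to 18 N breaks it free within the first 10 mm or so, after which it runs with about 3 N plus drag. The hidden end stops lie somewhere between 100 and 130 mm either side (not the same on both) and are found by feel: it simply goes no further. It stays where it is left. The carriage is a 211 x 190 mm aluminium plate.
- tray (a point): Centre of the tray floor on the carriage, 36 mm above the bench; axes as the grinder's. The floor measures 130 mm (x) by 178 mm (y, along the rail), with 6 mm thick walls 10 mm high. The tray moves with the carriage.
- handle (a point): Grip point of the carriage's black upright handle, a 20 x 20 mm square post standing on the carriage in front of the tray (on the robot's side), its top 90 mm above the bench; this point is 12 mm below the top, on its axis. In the tray's axes it is at x -98, y -50 mm.
- cam (a joint): Turn of the blue cam knob, rad; grows clockwise seen from above, starts at 0 to 0.2, range 0 to 1.75. It turns easily until, from about 1.0 on, it is drawn on by the follower, which rests in the notch at about 1.3; there resistance rises, and past about 1.6 the follower has climbed out again. Under 0.3 N m turns it. Turning it does not itself hold the carriage back.
- cam_grip (a point): Middle of the blue grip bar of the cam knob, on its vertical axis, 82 mm above the bench: a bar 44 mm long, 14 mm wide, 24 mm high, 95 mm along +y from the handle. This frame's x runs along the bar and turns with the knob; at joint value 0 the bar points along the grinder's x. A steel cam disc of 66 mm diameter lies below it, its top 49 mm above the bench.
- follower_head (a point): Top of the sprung brass follower pin, 28 mm from the knob's axis on the robot's side and a little to +y, riding on the cam disc; about 64 mm above the bench at the start, it drops about 5 mm when in the notch.
- offcut_centre (a point): Rusty angle-steel offcut lying in the tray at the start: 45 mm long along its x axis, L section with two equal 30 mm legs 8 mm thick. The point lies half-way along it, 11 mm above its underside, 7 mm from the outer face of the upright leg. It can be picked up end to end by its length, or by the upright leg. 130 g.
- scrap_in (a point): Centre of the inner floor (5 mm above the bench) of the fixed grey scrap box, open on top, 140 x 140 x 45 mm outside, 5 mm walls.
- blank0_centre (a point): Drilled steel blank, 50 (its x) x 24 (y) x 28 (z) mm, on the bench at the start, 220 g; the point is its centre. Three to five blanks are present; the others are absent.
- blank1_centre (a point): Drilled steel blank, 50 (its x) x 24 (y) x 28 (z) mm, on the bench at the start, 220 g; the point is its centre.
- blank2_centre (a point): Drilled steel blank, 50 (its x) x 24 (y) x 28 (z) mm, on the bench at the start, 220 g; the point is its centre.
- blank3_centre (a point): Drilled steel blank, 50 (its x) x 24 (y) x 28 (z) mm, on the bench at the start, 220 g; the point is its centre.
- blank4_centre (a point): Drilled steel blank, 50 (its x) x 24 (y) x 28 (z) mm, on the bench at the start, 220 g; the point is its centre.
- oil: Yellow oil bottle, 56 mm across, 150 mm high; bystander, origin at the base.
- mug: Blue mug, 80 mm across, 90 mm high; bystander, origin at the base.
- spanner: Steel spanner lying on the bench; bystander.
- tape: Black tape roll, 90 mm across, 25 mm high; bystander, origin at the base.

How it is judged:
On the way, in this order (a step that is already met when the one before it is completed fails the run):
1. the offcut is in the scrap box and every blank lies in the tray (x of offcut_centre in the frame of scrap_in between -0.065 and 0.065 m and y of offcut_centre in the frame of scrap_in between -0.065 and 0.065 m and z of offcut_centre in the frame of scrap_in between -0.005 and 0.04 m and x of blank0_centre in the frame of tray between -0.053 and 0.053 m and y of blank0_centre in the frame of tray between -0.083 and 0.083 m and z of blank0_centre in the frame of tray between 0 and 0.02 m and x of blank1_centre in the frame of tray between -0.053 and 0.053 m and y of blank1_centre in the frame of tray between -0.083 and 0.083 m and z of blank1_centre in the frame of tray between 0 and 0.02 m and x of blank2_centre in the frame of tray between -0.053 and 0.053 m and y of blank2_centre in the frame of tray between -0.083 and 0.083 m and z of blank2_centre in the frame of tray between 0 and 0.02 m and x of blank3_centre in the frame of tray between -0.053 and 0.053 m and y of blank3_centre in the frame of tray between -0.083 and 0.083 m and z of blank3_centre in the frame of tray between 0 and 0.02 m and x of blank4_centre in the frame of tray between -0.053 and 0.053 m and y of blank4_centre in the frame of tray between -0.083 and 0.083 m and z of blank4_centre in the frame of tray between 0 and 0.02 m), for 0.2 s.
2. the carriage is fully home at the wheel with the green guard, the cam not yet turned (((y of red_guard in the frame of grinder below 0 m and value of joint carriage above 0.107 m) or (y of red_guard in the frame of grinder above 0 m and value of joint carriage below -0.113 m)) and value of joint cam below 0.7 rad), for 0.2 s.
3. the cam is turned until the follower rests in its notch (value of joint cam between 1.15 and 1.45 rad), for 0.2 s.
At the end, for the whole second after the job is handed in: The carriage stands still within 5 mm of the end stop on the green guard's side, the cam is at 1.15 to 1.45 rad (follower in its notch), the offcut is in the scrap box, and every blank lies on the tray floor (centre within the floor, under 20 mm above it) (all of step 1 and all of step 3 and ((y of red_guard in the frame of grinder below 0 m and value of joint carriage above 0.107 m) or (y of red_guard in the frame of grinder above 0 m and value of joint carriage below -0.113 m)) and velocity of joint carriage between -0.01 and 0.01 m/s); the robot touches nothing.
It fails at once if the carriage is run more than 50 mm towards the wheel under the red cover ((y of red_guard in the frame of grinder above 0 m and value of joint carriage above 0.05 m) or (y of red_guard in the frame of grinder below 0 m and value of joint carriage below -0.05 m)).
It fails at once if the carriage shoots along the rail (over 0.35 m/s) (velocity of joint carriage above 0.35 m/s or velocity of joint carriage below -0.35 m/s).
It fails at once if the mug, oil bottle, spanner or tape is moved by more than 30 mm (distance of any of oil, mug, spanner, tape from where it was at the start of the episode above 0.03 m).
Of blank0, blank1, blank2, blank3, blank4 only 3 to 5 are there at a start; the rules pass over those that are not, and their reading is None.
At some moment in a run one of blank0, blank1, blank2, blank3, blank4 may be knocked a few centimetres aside while the robot is not near it.
Once in a run the grip may slacken for a moment while it holds something.
It also fails if it takes over 210 s, if anything falls off the work surface, if the arm or the gripper's body presses on something with over 40 N, if the wrist force passes 120 N, or if a joint passes its speed limit or range.

## Working session

There is one attempt and no reset: what is moved stays moved. The work goes in short steps, Python scripts to look and compute and a tool call to move; the robot and the scene stay as the last step left them, time stands still between calls to the robot, and variables do not carry over. Pictures are saved under pics/ and viewed, about 12 in all and at most 16, crops included, and the job is handed in when it is done.

Besides the shell and the picture viewer there is one more tool, called after ">>>" by a JSON object that holds its "name" and its "arguments", one argument or row to a line. jog_arm: Moves the arm, as the interface text tells. Its arguments: {"type":"object","properties":{"deltas":{"type":"array"},"grip_force":{"type":"number"}},"required":["deltas"]}

```bash
ls; mkdir -p pics
cat > h.py <<'E'
import numpy as np, cv2
from station import ctrl, vision
R_=lambda r: cv2.Rodrigues(np.array(r,float))[0]
def cloud(name):
    im,d=vision.get_image(name); c=vision.calibration(name)
    v,u=np.mgrid[:420,:560]
    P=np.stack([(u-c['cx'])/c['fx']*d,(v-c['cy'])/c['fy']*d,d],-1)
    W=(P-np.array(c['tvec']))@R_(c['rvec'])
    W[d==0]=np.nan
    return im,d,W
def save(im,n,s=1.4): cv2.imwrite('pics/'+n,cv2.resize(im[:,:,::-1],None,fx=s,fy=s,interpolation=cv2.INTER_CUBIC))
E
python3 - <<'E'
from h import *
for n in('top','scene'):
    im,d,W=cloud(n); save(im,n+'0.png'); np.savez('/tmp/'+n,im=im,d=d,W=W)
    print(n,vision.calibration(n), np.mean(d==0))
o=ctrl.get_obs(); print(o, ctrl.tcp_to_tips); print(R_(o['tool_rot']))
E
```

```text
pics
top {'fx': 436.0528289694729, 'fy': 436.0528289694729, 'cx': 278.2910298097284, 'cy': 204.0022969648402, 'rvec': array([ 2.11695902, -2.1539973 ,  0.19538032]), 'tvec': array([-0.02774777,  0.53865441,  1.4538828 ])} 0.0041156462585034016
scene {'fx': 501.34170917255125, 'fy': 501.34170917255125, 'cx': 277.77622970605, 'cy': 210.76030307160678, 'rvec': array([ 1.8151807 ,  1.92322499, -0.64165587]), 'tvec': array([ 0.06835574, -0.37160209,  1.78560194])} 0.0038562925170068027
{'t': 0.1, 'q': array([ 1.15001517e+00,  5.33315556e-02,  1.61415257e+00, -3.92042388e-05,
        1.47601186e+00, -1.18979916e-01]), 'dq': array([-0.00074316, -0.00278977, -0.00208165, -0.00037905, -0.00062061,
        0.00060338]), 'effort': array([-9.55186406e-04, -3.94902813e+01, -3.71363282e+01, -1.58630642e-04,
        3.94960211e-03, -5.41844670e-06]), 'tool_pos': array([0.18555669, 0.59627001, 0.25216314]), 'tool_rot': array([-4.72194511e-01, -3.10542693e+00,  2.89744128e-03]), 'contact_force': array([-0.10381605, -0.7679666 , -0.38656326]), 'wrist_torque': array([ 0.02472595, -0.01009789, -0.02667021]), 'opening': 0.08511149169400037} 0.022
[[-9.54803681e-01  2.97236238e-01 -7.41837930e-04]
 [ 2.97237105e-01  9.54802089e-01 -1.75324863e-03]
 [ 1.87179379e-04 -1.89451000e-03 -9.99998188e-01]]
```

View pics/top0.png

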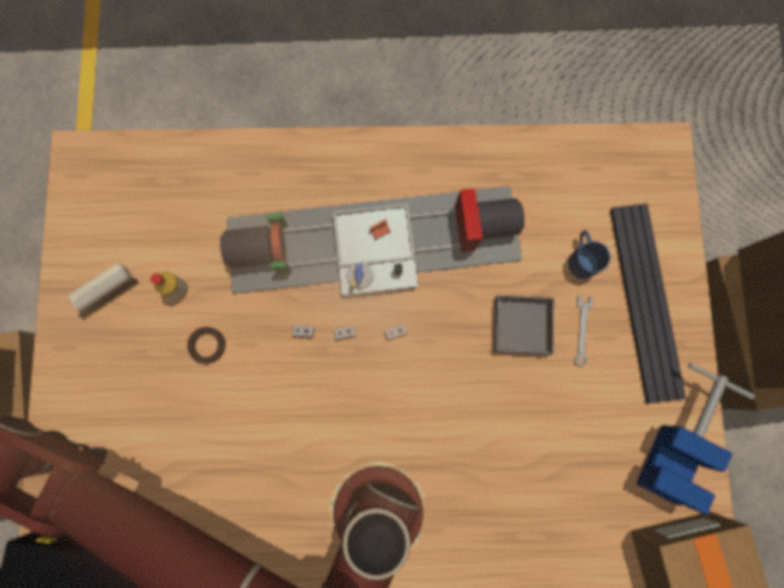

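View pics/scene0.png

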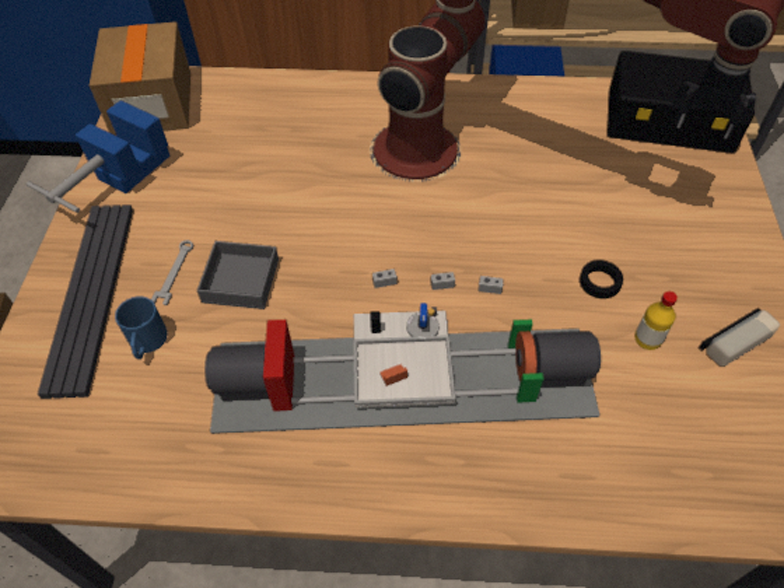

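Top view: three blanks at (303,331), (344,333), (396,332); rusty offcut at (380,230); scrap box at (523,326); handle at (398,269); knob at (359,270). The red cover is on the right (-y) and the green guard on the left (+y). The scene view shows the same three blanks and no others.

Run:
```python
from h import *
S={n:np.load('/tmp/%s.npz'%n) for n in('top','scene')}
t=S['top']['W']
g=lambda u,v:t[int(v/1.4),int(u/1.4)]
for k,u,v in[('b',303,327),('b',344,333),('b',396,332),('off',380,230),('box',523,326),('hand',398,269),('knob',359,270),('tray',350,225)]: print(k,g(u,v).round(3))
def rect(P,l):
    P=P[:,:2].astype(np.float32)
    (c,s,a)=cv2.minAreaRect(P*1000); b=cv2.boxPoints((c,s,a)); e=b[1]-b[0]; f=b[2]-b[1]; e=e if np.hypot(*e)>np.hypot(*f) else f
    print(l,len(P),'c',np.round(c,1),'size',np.round(s,1),'long-axis deg',round(np.degrees(np.arctan2(e[1],e[0]))%180,1))
for n in S:
    W=S[n]['W'].reshape(-1,3); C=cv2.cvtColor(S[n]['im'],cv2.COLOR_RGB2HSV).reshape(-1,3).astype(int)
    print(n,'bench z',np.nanmedian(W[(abs(W[:,0]-.4)<.05)&(abs(W[:,1]+.05)<.1)][:,2]).round(4))
    for k,u,v in[('b0',303,327),('b1',344,333),('b2',396,332)]:
        p=g(u,v); m=(np.hypot(W[:,0]-p[0],W[:,1]-p[1])<.045)&(W[:,2]>.02)&(W[:,2]<.05); rect(W[m],n+k); print('  z',np.percentile(W[m][:,2],[50,90]).round(4))
    hue=lambda a,b,s=110,vv=40:(C[:,0]>=a)&(C[:,0]<=b)&(C[:,1]>s)&(C[:,2]>vv)
    p=g(350,225); near=np.hypot(W[:,0]-p[0],W[:,1]-p[1])<.2
    for l,m in[('off',hue(0,15)&near&(np.hypot(W[:,0]-g(380,230)[0],W[:,1]-g(380,230)[1])<.05)&(W[:,2]>.038)),('blue',hue(100,130)&near&(W[:,2]>.07)),
      ('handle',(C[:,2]<70)&(np.hypot(W[:,0]-g(398,269)[0],W[:,1]-g(398,269)[1])<.04)&(W[:,2]>.08)),
      ('red',(hue(0,6)|hue(174,180))&(W[:,2]>.115)&(W[:,0]>.4)&(W[:,1]<0)),('green',hue(45,85,80)&(W[:,2]>.075)&(W[:,0]>.4)),
      ('plate',near&(W[:,2]>.027)&(W[:,2]<.06)&(C[:,1]<60)&(C[:,2]>110)),
      ('brass',hue(15,35,80)&(np.hypot(W[:,0]-g(359,270)[0],W[:,1]-g(359,270)[1])<.05)&(W[:,2]>.05)),
      ('box',(np.hypot(W[:,0]-g(523,326)[0],W[:,1]-g(523,326)[1])<.12)&(W[:,2]>.035)&(W[:,2]<.06)&(W[:,0]<g(523,326)[0]+.09)),
      ('bed',(W[:,2]>.006)&(W[:,2]<.016)&(W[:,0]>.4)&(C[:,1]<50)&(abs(W[:,1]+.03)<.45))]:
        if m.sum()>3: rect(W[m],n+' '+l); print('  z',np.percentile(W[m][:,2],[10,50,95]).round(3),'med',np.median(W[m][:,:2],0).round(4))
    # offcut z map
```

```text
b [0.444 0.179 0.028]
b [0.429 0.079 0.024]
b [ 0.426 -0.048  0.031]
off [ 0.681 -0.014  0.044]
box [ 0.441 -0.369 -0.002]
hand [ 0.57  -0.056  0.094]
knob [0.572 0.037 0.092]
tray [0.699 0.06  0.037]
top bench z -0.0008
topb0 104 c [432.2 178.7] size [50.4 23.9] long-axis deg 81.7
  z [0.0273 0.0309]
topb1 101 c [426.7  75.7] size [24.2 48.9] long-axis deg 101.2
  z [0.0264 0.03  ]
topb2 101 c [426.  -49.8] size [23.8 49. ] long-axis deg 107.2
  z [0.0267 0.0317]
top off 87 c [680.5 -15.2] size [25.1 40. ] long-axis deg 115.9
  z [0.04  0.046 0.066] med [ 0.6817 -0.0142]
top red 445 c [ 692.1 -232.7] size [126.5  42.1] long-axis deg 5.9
  z [0.132 0.138 0.143] med [ 0.6884 -0.2293]
top green 48 c [645.5 234.4] size [129.6  30.4] long-axis deg 5.1
  z [0.095 0.098 0.105] med [0.5886 0.2349]
top plate 2877 c [627.3  47.8] size [212.  340.9] long-axis deg 96.3
  z [0.031 0.036 0.047] med [0.6361 0.0041]
top brass 12 c [542.3  52.4] size [11.8 11.3] long-axis deg 74.0
  z [0.059 0.061 0.067] med [0.544  0.0525]
top box 281 c [ 437.7 -365.9] size [140.2 141.3] long-axis deg 175.8
  z [0.
[... 747 characters left out ...]
5799 -0.0599]
scene red 684 c [ 693.9 -232.9] size [125.5  36.7] long-axis deg 5.3
  z [0.129 0.139 0.143] med [ 0.7026 -0.2306]
scene green 230 c [645.9 235.1] size [134.3  43.3] long-axis deg 5.3
  z [0.079 0.096 0.101] med [0.7001 0.2329]
scene plate 3761 c [631.4  44.4] size [213.4 337.7] long-axis deg 95.3
  z [0.032 0.036 0.047] med [0.6457 0.0019]
scene brass 21 c [540.3  50.2] size [10.5 16.6] long-axis deg 166.5
  z [0.054 0.062 0.066] med [0.5436 0.0489]
scene box 439 c [ 439.4 -368.5] size [141.6 145.7] long-axis deg 176.2
  z [0.036 0.043 0.048] med [ 0.444  -0.3691]
scene bed 7892 c [606.9 -11.5] size [855.7 402.7] long-axis deg 89.3
  z [0.007 0.01  0.014] med [ 0.709  -0.0257]
```

```bash
cat >> h.py <<'E'
def plan(pos,head):
    """turn about tool z (rad), then shift in the turned tool axes (cm); head = world deg of tool y"""
    o=ctrl.get_obs(); M=R_(o['tool_rot']); h=np.degrees(np.arctan2(M[1,1],M[0,1]))
    dt=(h-head+90)%180-90
    a=np.radians(head if abs((h-head+180)%360-180)<=90 else head+180)
    Y=np.array([np.cos(a),np.sin(a),0]); Z=np.array([0,0,-1.]); X=np.cross(Y,Z)
    d=(np.array(pos)-o['tool_pos'])*100
    ez=M[:,2]-Z
    print('t',round(o['t'],2),'at',o['tool_pos'].round(4),'head',round(h,1),'turn z',round(np.radians(dt),3),'q6',o['q'][5].round(2),'shift',np.round([d@X,d@Y,d@Z],2),'tilt fix x,y', round(float(M[:,1]@ez),4),round(float(-M[:,0]@ez),4),'F',o['contact_force'].round(1),'op',round(o['opening']*1000,1))
def rect(P,l):
    (c,s,a)=cv2.minAreaRect(P[:,:2].astype(np.float32)*1000); b=cv2.boxPoints((c,s,a)); e=b[1]-b[0]; f=b[2]-b[1]; e=e if np.hypot(*e)>np.hypot(*f) else f
    print(l,len(P),'c',np.round(c,1),'size',np.round(s,1),'long deg',round(np.degrees(np.arctan2(e[1],e[0]))%180,1),'z50,90',np.percentile(P[:,2],[50,90]).round(4))
def blanks(x0=.34,x1=.52,y0=-.27,y1=.3,z0=.02,z1=.05,names=('top','scene')):
    for n in names:
        im,d,W=cloud(n); C=cv2.cvtColor(im,cv2.COLOR_RGB2HSV)
        m=(W[...,2]>z0)&(W[...,2]<z1)&(W[...,0]>x0)&(W[...,0]<x1)&(W[...,1]>y0)&(W[...,1]<y1)
        k,L=cv2.connectedComponents(m.astype(np.uint8))
        for i in range(1,k):
            if (L==i).sum()>30: rect(W[L==i],n)
E
python3 - <<'E'
from h import *
for n in('top','scene'):
    s=np.load('/tmp/%s.npz'%n); W=s['W'].reshape(-1,3); C=cv2.cvtColor(s['im'],cv2.COLOR_RGB2HSV).reshape(-1,3)
    m=(np.hypot(W[:,0]-.681,W[:,1]+.017)<.045)&(W[:,2]>.04)&(C[:,1]>90)
    P=W[m]; a=np.radians(116.5); l=(P[:,:2]-[.681,-.017])@[np.cos(a),np.sin(a)]; w=(P[:,:2]-[.681,-.017])@[-np.sin(a),np.cos(a)]
    for lo in np.arange(-.024,.024,.004):
        k=(w>=lo)&(w<lo+.004)
        if k.any(): print(n,round(lo*1000),k.sum(),P[k,2].mean().round(3),'len',(l[k].min()*1000).round(1),(l[k].max()*1000).round(1))
plan((.681,-.017,.2),116.5)
E
```

```text
top -16 6 0.064 len -7.7 20.1
top -12 14 0.064 len -14.5 21.7
top -8 29 0.053 len -18.6 23.7
top -4 9 0.044 len -13.5 17.8
top 0 12 0.044 len -16.4 19.9
top 4 10 0.044 len -18.1 21.7
top 8 9 0.044 len -14.8 23.5
top 12 4 0.045 len -10.1 17.3
scene -20 2 0.061 len -24.2 -15.6
scene -16 75 0.055 len -23.0 20.6
scene -12 33 0.062 len -23.6 19.2
scene -8 13 0.063 len -23.6 20.4
scene 0 2 0.043 len -23.2 -23.0
scene 4 16 0.045 len -23.8 20.3
scene 8 14 0.045 len -22.3 19.1
scene 12 18 0.043 len -20.7 20.0
t 0.1 at [0.1856 0.5963 0.2522] head 72.7 turn z -0.764 q6 -0.12 shift [-16.97 -76.99   5.22] tilt fix x,y -0.0019 -0.0002 F [-0.1 -0.8 -0.4] op 85.1
```

>>> {"name": "jog_arm", "arguments": {
  "deltas": [
    [0,0,-0.109,0,0,0,1],
    [0,0,-0.109,0,0,0,1],
    [0,0,-0.109,0,0,0,1],
    [0,0,-0.109,0,0,0,1],
    [0,0,-0.109,0,0,0,1],
    [0,0,-0.109,0,0,0,1],
    [0,0,-0.11,0,0,0,1],
    [0,0,0,-0.73,-3.2,0,1],
    [0,0,0,-0.73,-3.2,0,1],
    [0,0,0,-0.73,-3.2,0,1],
    [0,0,0,-0.73,-3.2,0,1],
    [0,0,0,-0.73,-3.2,0,1]
  ]
}}

```text
t: 1.1
tool_pos: [0.2902, 0.4684, 0.2527]
tool_rot: [0.72, -3.057, 0.001]
contact_force: [0.4, -0.1, 0.5]
opening: 0.0857
```

>>> {"name": "jog_arm", "arguments": {
  "deltas": [
    [0,0,0,-0.73,-3.2,0.2,1],
    [0,0,0,-0.73,-3.2,0.2,1],
    [0,0,0,-0.73,-3.2,0.2,1],
    [0,0,0,-0.73,-3.2,0.2,1],
    [0,0,0,-0.73,-3.2,0.2,1],
    [0,0,0,-0.73,-3.2,0.2,1],
    [0,0,0,-0.73,-3.2,0.2,1],
    [0,0,0,-0.73,-3.2,0.2,1],
    [0,0,0,-0.73,-3.2,0.2,1],
    [0,0,0,-0.73,-3.2,0.2,1],
    [0,0,0,-0.73,-3.2,0.2,1],
    [0,0,0,-0.73,-3.2,0.2,1]
  ]
}}

```text
t: 2.1
tool_pos: [0.5399, 0.1636, 0.2287]
tool_rot: [0.719, -3.057, -0.0]
contact_force: [0.2, 0.0, 0.9]
opening: 0.0855
```

>>> {"name": "jog_arm", "arguments": {
  "deltas": [
    [0,0,0,-0.73,-3.2,0.2,1],
    [0,0,0,-0.73,-3.2,0.2,1],
    [0,0,0,-0.73,-3.2,0.2,1],
    [0,0,0,-0.73,-3.2,0.2,1],
    [0,0,0,-0.73,-3.2,0.2,1],
    [0,0,0,-0.73,-3.2,0.2,1],
    [0,0,0,-0.73,-3.2,0.2,1],
    [0,0,0,0,0,0,1],
    [0,0,0,0,0,0,1]
  ]
}}

```text
t: 2.85
tool_pos: [0.6851, -0.0139, 0.2139]
tool_rot: [0.716, -3.057, -0.002]
contact_force: [0.1, -0.3, -0.5]
opening: 0.0855
```

```bash
python3 -c "
from h import *
plan((.687,-.014,.062),116.5)"
```

```text
t 2.85 at [ 0.6851 -0.0139  0.2139] head 116.3 turn z -0.003 q6 -2.16 shift [-0.16 -0.09 15.19] tilt fix x,y 0.0014 -0.0017 F [ 0.1 -0.3 -0.5] op 85.5
```

>>> {"name": "jog_arm", "arguments": {
  "deltas": [
    [0,0,0,-0.16,-0.1,2.5,1],
    [0,0,0,0,0,2.5,1],
    [0,0,0,0,0,2.5,1],
    [0,0,0,0,0,2.5,1],
    [0,0,0,0,0,2.5,1],
    [0,0,0,0,0,1.7,1],
    [0,0,0,0,0,1.0,1],
    [0,0,0,0,0,0,1],
    [0,0,0,0,0,0,0.3],
    [0,0,0,0,0,0,0.3],
    [0,0,0,0,0,0,0.3],
    [0,0,0,0,0,0,0.3]
  ],
  "grip_force": 70
}}

```text
t: 3.85
tool_pos: [0.6886, -0.0127, 0.0662]
tool_rot: [-0.719, 3.054, -0.002]
contact_force: [-0.0, -0.2, 0.4]
opening: 0.0432
```

>>> {"name": "jog_arm", "arguments": {
  "deltas": [
    [0,0,0,0,0,0,0.3],
    [0,0,0,0,0,0,0.3],
    [0,0,0,0,0,0,0.3],
    [0,0,0,0,0,-1,0.3],
    [0,0,0,0,0,-2,0.3],
    [0,0,0,0,0,-2.5,0.3],
    [0,0,0,0,0,-2.5,0.3],
    [0,0,0,0,0,-2.5,0.3],
    [0,0,0,0,0,-2.5,0.3],
    [0,0,0,0,0,-1,0.3]
  ]
}}

```text
t: 4.68
tool_pos: [0.6883, -0.013, 0.2082]
tool_rot: [-0.718, 3.053, -0.003]
contact_force: [0.8, -0.1, 0.7]
opening: 0.0434
```

```bash
python3 -c "
from h import *
plan((.44,-.367,.20),90)"
```

```text
t 4.68 at [ 0.6883 -0.013   0.2082] head 116.5 turn z 0.462 q6 -2.16 shift [ 24.83 -35.4    0.82] tilt fix x,y -0.0034 0.0048 F [ 0.8 -0.1  0.7] op 43.4
```

>>> {"name": "jog_arm", "arguments": {
  "deltas": [
    [0,0,0.115,0,0,0,0.3],
    [0,0,0.115,0,0,0,0.3],
    [0,0,0.115,0,0,0,0.3],
    [0,0,0.117,0,0,0,0.3],
    [0,0,0,1.77,-2.53,0,0.3],
    [0,0,0,1.77,-2.53,0,0.3],
    [0,0,0,1.77,-2.53,0,0.3],
    [0,0,0,1.77,-2.53,0,0.3],
    [0,0,0,1.77,-2.53,0,0.3],
    [0,0,0,1.77,-2.53,0,0.3],
    [0,0,0,1.77,-2.53,0,0.3],
    [0,0,0,1.77,-2.53,0,0.3]
  ]
}}

```text
t: 5.68
tool_pos: [0.5437, -0.2159, 0.2023]
tool_rot: [0.0, -3.14, -0.001]
contact_force: [-0.3, -0.7, -1.3]
opening: 0.0433
```

>>> {"name": "jog_arm", "arguments": {
  "deltas": [
    [0,0,0,1.77,-2.53,0,0.3],
    [0,0,0,1.77,-2.53,0,0.3],
    [0,0,0,1.77,-2.53,0,0.3],
    [0,0,0,1.77,-2.53,0,0.3],
    [0,0,0,1.77,-2.53,0,0.3],
    [0,0,0,1.77,-2.53,0,0.3],
    [0,0,0,0,0,0,0.3],
    [0,0,0,0,0,0,0.3]
  ]
}}

```text
t: 6.35
tool_pos: [0.438, -0.3677, 0.2024]
tool_rot: [-0.004, -3.141, -0.002]
contact_force: [-0.3, 0.8, -1.6]
opening: 0.0431
```

```bash
python3 -c "
from h import *
plan((.44,-.367,.045),88)"
```

```text
t 6.35 at [ 0.438  -0.3677  0.2024] head 89.8 turn z 0.032 q6 -2.4 shift [-0.2   0.07 15.74] tilt fix x,y 0.0014 -0.0009 F [-0.3  0.8 -1.6] op 43.1
```

>>> {"name": "jog_arm", "arguments": {
  "deltas": [
    [0,0,0,-0.1,0,2.5,0.3],
    [0,0,0,0,0,2.5,0.3],
    [0,0,0,0,0,2.5,0.3],
    [0,0,0,0,0,2.5,0.3],
    [0,0,0,0,0,2.5,0.3],
    [0,0,0,0,0,2.0,0.3],
    [0,0,0,0,0,1.2,0.3],
    [0,0,0,0,0,0,0.3],
    [0,0,0,0,0,0,0.7],
    [0,0,0,0,0,0,0.7],
    [0,0,0,0,0,0,0.7],
    [0,0,0,0,0,0,0.7]
  ]
}}

```text
t: 7.35
tool_pos: [0.4413, -0.368, 0.0484]
tool_rot: [-0.0, 3.139, -0.004]
contact_force: [-0.6, 1.0, 1.0]
opening: 0.0599
```

>>> {"name": "jog_arm", "arguments": {
  "deltas": [
    [0,0,0,0,0,0,0.75],
    [0,0,0,0,0,-1.5,0.75],
    [0,0,0,0,0,-2.5,0.75],
    [0,0,0,0,0,-2.5,0.75],
    [0,0,0,0,0,-2.5,0.75],
    [0,0,0,0,0,-2.5,0.75],
    [0,0,0,0,0,-2,0.75],
    [0,0,0,0,0,0,0.75],
    [0,0,0,0,0,0,0.75]
  ]
}}

```text
t: 8.1
tool_pos: [0.4409, -0.3678, 0.1834]
tool_rot: [-0.0, 3.139, -0.005]
contact_force: [-0.4, 0.2, -1.1]
opening: 0.0643
```

```bash
python3 -c "
from h import *
blanks()
plan((.428,-.0515,.19),109-90)
im,d,W=cloud('scene'); save(im,'s1.png')
C=cv2.cvtColor(im,cv2.COLOR_RGB2HSV); m=(C[...,1]>110)&(C[...,0]<15)&(abs(W[...,0]-.44)<.06)&(abs(W[...,1]+.367)<.06)&(W[...,2]>.008)&(W[...,2]<.05); print(m.sum()); rect(W[m],'off')"
```

```text
top 104 c [432.3 179. ] size [49.1 24.3] long deg 86.9 z50,90 [0.0266 0.0309]
top 101 c [426.5  75.9] size [24.  49.3] long deg 100.2 z50,90 [0.0267 0.0306]
top 97 c [426.1 -50.3] size [23.2 48.1] long deg 107.6 z50,90 [0.0278 0.0309]
scene 121 c [428.  -53.3] size [31.9 49.4] long deg 99.9 z50,90 [0.027 0.03 ]
scene 121 c [429.3  73.4] size [31.6 48.5] long deg 95.1 z50,90 [0.0267 0.0303]
scene 123 c [433.3 175.6] size [48.5 29.1] long deg 87.9 z50,90 [0.0277 0.0304]
t 8.2 at [ 0.4397 -0.3665  0.1802] head 90.0 turn z 1.239 q6 -2.4 shift [30.17  9.15 -0.98] tilt fix x,y 0.0012 -0.0011 F [-0.5 -0.3 -0.3] op 64.2
133
off 133 c [ 433.4 -367.9] size [34.9 45.1] long deg 94.4 z50,90 [0.0232 0.0352]
```

>>> {"name": "jog_arm", "arguments": {
  "deltas": [
    [0,0,0.1155,0,0,0,0.75],
    [0,0,0.1155,0,0,0,0.75],
    [0,0,0.1155,0,0,0,0.75],
    [0,0,0.1155,0,0,0,0.75],
    [0,0,0.1155,0,0,0,0.75],
    [0,0,0.1155,0,0,0,0.75],
    [0,0,0.1155,0,0,0,0.75],
    [0,0,0.1155,0,0,0,0.75],
    [0,0,0.1155,0,0,0,0.75],
    [0,0,0.1155,0,0,0,0.75],
    [0,0,0.1155,0,0,0,0.75],
    [0,0,0,2,0.5,0,0.75]
  ]
}}

```text
t: 9.25
tool_pos: [0.4384, -0.3478, 0.1796]
tool_rot: [-1.871, -2.522, 0.001]
contact_force: [0.1, 0.2, -0.4]
opening: 0.0639
```

>>> {"name": "jog_arm", "arguments": {
  "deltas": [
    [0,0,0,2.84,0.77,0,0.75],
    [0,0,0,2.84,0.77,0,0.75],
    [0,0,0,2.84,0.77,0,0.75],
    [0,0,0,2.84,0.77,0,0.75],
    [0,0,0,2.84,0.77,0,0.75],
    [0,0,0,2.84,0.77,0,0.75],
    [0,0,0,2.84,0.77,0,0.75],
    [0,0,0,2.84,0.77,0,0.75],
    [0,0,0,2.84,0.77,0,0.75],
    [0,0,0,2.84,0.77,0,0.75],
    [0,0,0,0,0,0,0.75],
    [0,0,0,0,0,0,0.75]
  ]
}}

```text
t: 10.25
tool_pos: [0.4277, -0.0512, 0.1798]
tool_rot: [-1.859, -2.53, 0.002]
contact_force: [-0.3, -0.3, -0.0]
opening: 0.0643
```

```bash
python3 -c "
from h import *
blanks(names=['scene'])
plan((.4275,-.052,.026),17.3)
"
```

```text
scene 124 c [428.9 -53. ] size [27.1 48.8] long deg 105.6 z50,90 [0.0272 0.0304]
scene 122 c [429.3  72.9] size [27.3 49.8] long deg 100.9 z50,90 [0.0266 0.0304]
scene 131 c [434.2 175.6] size [49.1 28.9] long deg 85.5 z50,90 [0.0272 0.0311]
t 10.3 at [ 0.428  -0.0521  0.1801] head 17.3 turn z -0.0 q6 -0.6 shift [ 0.02 -0.04 15.41] tilt fix x,y -0.0019 -0.0007 F [-0.3 -0.7 -0.4] op 64.0
```

>>> {"name": "jog_arm", "arguments": {
  "deltas": [
    [0,0,0,0,0,2.5,0.75],
    [0,0,0,0,0,2.5,0.75],
    [0,0,0,0,0,2.5,0.75],
    [0,0,0,0,0,2.5,0.75],
    [0,0,0,0,0,2.5,0.75],
    [0,0,0,0,0,1.9,0.75],
    [0,0,0,0,0,1.0,0.75],
    [0,0,0,0,0,0,0.1],
    [0,0,0,0,0,0,0.1],
    [0,0,0,0,0,0,0.1],
    [0,0,0,0,0,0,0.1],
    [0,0,0,0,0,0,0.1]
  ],
  "grip_force": 90
}}

```text
t: 11.3
tool_pos: [0.43, -0.053, 0.0291]
tool_rot: [1.862, 2.526, 0.001]
contact_force: [-0.2, -1.2, 2.8]
opening: 0.0222
```

>>> {"name": "jog_arm", "arguments": {
  "deltas": [
    [0,0,0,0,0,0,0.1],
    [0,0,0,0,0,0,0.1],
    [0,0,0,0,0,-1,0.1],
    [0,0,0,0,0,-2,0.1],
    [0,0,0,0,0,-2.5,0.1],
    [0,0,0,0,0,-2.5,0.1],
    [0,0,0,0,0,-2.5,0.1],
    [0,0,0,0,0,-2.5,0.1],
    [0,0,0,0,0,-2,0.1]
  ]
}}

```text
t: 12.05
tool_pos: [0.4284, -0.052, 0.1794]
tool_rot: [1.863, 2.528, 0.001]
contact_force: [1.1, 1.0, -2.0]
opening: 0.022
```

```bash
python3 -c "
from h import *
plan((.680,-.0552,.15),5.6)
"
```

```text
t 12.05 at [ 0.4284 -0.052   0.1794] head 17.2 turn z 0.203 q6 -0.59 shift [-2.77 25.01  2.94] tilt fix x,y 0.0013 0.0005 F [ 1.1  1.  -2. ] op 22.0
```

>>> {"name": "jog_arm", "arguments": {
  "deltas": [
    [0,0,0.1,0,0,0,0.1],
    [0,0,0.103,0,0,0,0.1],
    [0,0,0,-0.28,2.5,0,0.1],
    [0,0,0,-0.28,2.5,0,0.1],
    [0,0,0,-0.28,2.5,0,0.1],
    [0,0,0,-0.28,2.5,0,0.1],
    [0,0,0,-0.28,2.5,0,0.1],
    [0,0,0,-0.28,2.5,0,0.1],
    [0,0,0,-0.28,2.5,0,0.1],
    [0,0,0,-0.28,2.5,0,0.1],
    [0,0,0,-0.28,2.5,0,0.1],
    [0,0,0,-0.28,2.5,0,0.1]
  ]
}}

```text
t: 13.05
tool_pos: [0.6806, -0.0554, 0.1768]
tool_rot: [-2.109, -2.326, 0.001]
contact_force: [-0.0, -0.2, -1.8]
opening: 0.0223
```

>>> {"name": "jog_arm", "arguments": {
  "deltas": [
    [0,0,0,0,0,0,0.1],
    [0,0,0,0,0,0,0.1],
    [0,0,0,0,0,2.2,0.1],
    [0,0,0,0,0,2.2,0.1],
    [0,0,0,0,0,2.2,0.1],
    [0,0,0,0,0,1.8,0.1],
    [0,0,0,0,0,1,0.1],
    [0,0,0,0,0,0,0.1]
  ]
}}

```text
t: 13.72
tool_pos: [0.6769, -0.0553, 0.0799]
tool_rot: [-2.107, -2.323, 0.005]
contact_force: [-0.5, 0.0, -1.5]
opening: 0.0223
```

```bash
python3 -c "
from h import *
plan((.680,-.0552,.067),5.6)
"
```

```text
t 13.72 at [ 0.6769 -0.0553  0.0799] head 5.6 turn z -0.0 q6 -0.29 shift [-0.02  0.31  1.29] tilt fix x,y -0.0065 -0.002 F [-0.5  0.  -1.5] op 22.3
```

>>> {"name": "jog_arm", "arguments": {
  "deltas": [
    [0,0,0,0,0.15,0.6,0.1],
    [0,0,0,0,0.1,0.55,0.1],
    [0,0,0,0,0,0,0.1],
    [0,0,0,0,0,0,0.6],
    [0,0,0,0,0,0,0.6],
    [0,0,0,0,0,0,0.6],
    [0,0,0,0,0,0,0.6],
    [0,0,0,0,0,-1.5,0.6],
    [0,0,0,0,0,-2.5,0.6],
    [0,0,0,0,0,-2.5,0.6],
    [0,0,0,0,0,-2.5,0.75],
    [0,0,0,0,0,-2,0.75]
  ]
}}

```text
t: 14.72
tool_pos: [0.6834, -0.0558, 0.1859]
tool_rot: [2.108, 2.325, 0.003]
contact_force: [0.3, -0.5, -0.5]
opening: 0.064
```

```bash
python3 -c "
from h import *
plan((.4277,.0745,.18),10.7)
blanks(.6,.75,-.09,.09,.05,.08,['scene'])
blanks()
"
```

```text
t 14.72 at [ 0.6834 -0.0558  0.1859] head 5.6 turn z -0.089 q6 -0.29 shift [ 17.55 -22.71   0.59] tilt fix x,y 0.0035 0.001 F [ 0.3 -0.5 -0.5] op 64.0
scene 188 c [682.1 -54.5] size [27.6 49.3] long deg 97.1 z50,90 [0.0625 0.0658]
top 103 c [432.  178.9] size [49.5 24.1] long deg 86.5 z50,90 [0.0267 0.0304]
scene 123 c [427.9  72.2] size [29.7 49. ] long deg 101.3 z50,90 [0.0273 0.0298]
scene 124 c [434.3 175.6] size [49.  28.8] long deg 85.5 z50,90 [0.0267 0.0308]
```

>>> {"name": "jog_arm", "arguments": {
  "deltas": [
    [0,0,-0.089,0,0,0,0.75],
    [0,0,0,1.75,-2.27,0,0.75],
    [0,0,0,1.75,-2.27,0,0.75],
    [0,0,0,1.75,-2.27,0,0.75],
    [0,0,0,1.75,-2.27,0,0.75],
    [0,0,0,1.75,-2.27,0,0.75],
    [0,0,0,1.75,-2.27,0,0.75],
    [0,0,0,1.75,-2.27,0,0.75],
    [0,0,0,1.75,-2.27,0,0.75],
    [0,0,0,1.75,-2.27,0,0.75],
    [0,0,0,1.75,-2.27,0,0.75],
    [0,0,0,0,0,0,0.75]
  ]
}}

```text
t: 15.87
tool_pos: [0.4227, 0.0759, 0.1795]
tool_rot: [-2.0, -2.418, 0.004]
contact_force: [0.5, 0.5, -0.7]
opening: 0.0642
```

```bash
python3 -c "
from h import *
plan((.4277,.0745,.027),10.7)
blanks(names=['scene'])
"
```

```text
t 15.87 at [0.4227 0.0759 0.1795] head 10.8 turn z 0.002 q6 -0.19 shift [-0.23  0.46 15.25] tilt fix x,y -0.0044 -0.0017 F [ 0.5  0.5 -0.7] op 64.2
scene 124 c [430.   72.8] size [26.  50.1] long deg 102.5 z50,90 [0.0269 0.03  ]
scene 128 c [434.2 175.4] size [48.5 30. ] long deg 87.3 z50,90 [0.0274 0.0306]
```

>>> {"name": "jog_arm", "arguments": {
  "deltas": [
    [0,0,0,-0.1,0.2,2.5,0.75],
    [0,0,0,0,0,2.5,0.75],
    [0,0,0,0,0,2.5,0.75],
    [0,0,0,0,0,2.5,0.75],
    [0,0,0,0,0,2.5,0.75],
    [0,0,0,0,0,1.8,0.75],
    [0,0,0,0,0,1.0,0.75],
    [0,0,0,0,0,0,0.1],
    [0,0,0,0,0,0,0.1],
    [0,0,0,0,0,0,0.1],
    [0,0,0,0,0,0,0.1],
    [0,0,0,0,0,0,0.1]
  ]
}}

```text
t: 16.92
tool_pos: [0.4307, 0.0736, 0.0305]
tool_rot: [2.003, 2.417, 0.003]
contact_force: [0.1, 0.2, 2.3]
opening: 0.0221
```

>>> {"name": "jog_arm", "arguments": {
  "deltas": [
    [0,0,0,0,0,0,0.1],
    [0,0,0,0,0,0,0.1],
    [0,0,0,0,0,-1,0.1],
    [0,0,0,0,0,-2,0.1],
    [0,0,0,0,0,-2.5,0.1],
    [0,0,0,0,0,-2.5,0.1],
    [0,0,0,0,0,-2.5,0.1],
    [0,0,0,0,0,-2.5,0.1],
    [0,0,0,0,0,-2,0.1]
  ]
}}

```text
t: 17.67
tool_pos: [0.429, 0.0738, 0.1809]
tool_rot: [2.004, 2.418, 0.002]
contact_force: [0.7, -0.1, -1.6]
opening: 0.0222
```

```bash
python3 -c "
from h import *
plan((.674,.0015,.18),5.6)
"
```

```text
t 17.67 at [0.429  0.0738 0.1809] head 10.7 turn z 0.089 q6 -0.19 shift [-9.58 23.67  0.09] tilt fix x,y 0.0015 0.0001 F [ 0.7 -0.1 -1.6] op 22.2
```

>>> {"name": "jog_arm", "arguments": {
  "deltas": [
    [0,0,0.089,0,0,0,0.1],
    [0,0,0,-0.96,2.37,0,0.1],
    [0,0,0,-0.96,2.37,0,0.1],
    [0,0,0,-0.96,2.37,0,0.1],
    [0,0,0,-0.96,2.37,0,0.1],
    [0,0,0,-0.96,2.37,0,0.1],
    [0,0,0,-0.96,2.37,0,0.1],
    [0,0,0,-0.96,2.37,0,0.1],
    [0,0,0,-0.96,2.37,0,0.1],
    [0,0,0,-0.96,2.37,0,0.1],
    [0,0,0,-0.96,2.37,0,0.1]
  ]
}}

```text
t: 18.58
tool_pos: [0.6749, 0.001, 0.1783]
tool_rot: [-2.11, -2.326, 0.001]
contact_force: [0.4, 1.3, -1.3]
opening: 0.022
```

>>> {"name": "jog_arm", "arguments": {
  "deltas": [
    [0,0,0,0,0,0,0.1],
    [0,0,0,0,0,0,0.1],
    [0,0,0,0,0,2.2,0.1],
    [0,0,0,0,0,2.2,0.1],
    [0,0,0,0,0,2.2,0.1],
    [0,0,0,0,0,1.8,0.1],
    [0,0,0,0,0,1,0.1],
    [0,0,0,0,0,0,0.1],
    [0,0,0,0,0,0,0.1]
  ]
}}

```text
t: 19.33
tool_pos: [0.6737, 0.0015, 0.0848]
tool_rot: [-2.11, -2.327, 0.001]
contact_force: [0.7, -0.1, -2.0]
opening: 0.0222
```

```bash
python3 -c "
from h import *
plan((.674,.0015,.067),5.6)
"
```

```text
t 19.33 at [0.6737 0.0015 0.0848] head 5.6 turn z 0.0 q6 -0.21 shift [-0.    0.03  1.78] tilt fix x,y -0.001 -0.0003 F [ 0.7 -0.1 -2. ] op 22.2
```

>>> {"name": "jog_arm", "arguments": {
  "deltas": [
    [0,0,0,0,0,0.9,0.1],
    [0,0,0,0,0,0.8,0.1],
    [0,0,0,0,0,0,0.1],
    [0,0,0,0,0,0,0.6],
    [0,0,0,0,0,0,0.6],
    [0,0,0,0,0,0,0.6],
    [0,0,0,0,0,0,0.6],
    [0,0,0,0,0,-1.5,0.6],
    [0,0,0,0,0,-2.5,0.6],
    [0,0,0,0,0,-2.5,0.6],
    [0,0,0,0,0,-2.5,0.75],
    [0,0,0,0,0,-2,0.75]
  ]
}}

```text
t: 20.33
tool_pos: [0.6754, 0.0011, 0.182]
tool_rot: [2.108, 2.325, 0.003]
contact_force: [0.3, 0.8, 0.7]
opening: 0.0641
```

```bash
python3 -c "
from h import *
plan((.433,.177,.18),-4.5)
blanks(.6,.75,-.1,.1,.05,.08,['scene'])
blanks()
"
```

```text
t 20.33 at [0.6754 0.0011 0.182 ] head 5.6 turn z 0.176 q6 -0.21 shift [ 15.64 -25.54   0.2 ] tilt fix x,y 0.0037 0.0008 F [0.3 0.8 0.7] op 64.1
scene 188 c [673.1   1.3] size [27.4 48.4] long deg 92.4 z50,90 [0.0624 0.0659]
scene 185 c [681.9 -54.3] size [28.2 48.4] long deg 93.6 z50,90 [0.0627 0.066 ]
top 105 c [432. 179.] size [49.6 24.7] long deg 88.0 z50,90 [0.0267 0.0306]
scene 127 c [433.9 175.4] size [48.3 28. ] long deg 87.0 z50,90 [0.0264 0.03  ]
```

>>> {"name": "jog_arm", "arguments": {
  "deltas": [
    [0,0,0.085,0,0,0,0.75],
    [0,0,0.085,0,0,0,0.75],
    [0,0,0,1.56,-2.55,0,0.75],
    [0,0,0,1.56,-2.55,0,0.75],
    [0,0,0,1.56,-2.55,0,0.75],
    [0,0,0,1.56,-2.55,0,0.75],
    [0,0,0,1.56,-2.55,0,0.75],
    [0,0,0,1.56,-2.55,0,0.75],
    [0,0,0,1.56,-2.55,0,0.75],
    [0,0,0,1.56,-2.55,0,0.75],
    [0,0,0,1.56,-2.55,0,0.75],
    [0,0,0,1.56,-2.55,0,0.75]
  ]
}}

```text
t: 21.48
tool_pos: [0.4293, 0.1756, 0.1764]
tool_rot: [-2.3, -2.138, 0.003]
contact_force: [0.3, 0.6, 0.9]
opening: 0.0641
```

>>> {"name": "jog_arm", "arguments": {
  "deltas": [
    [0,0,0,0,0,0,0.75],
    [0,0,0,0,0,0,0.75]
  ]
}}

```text
t: 21.65
tool_pos: [0.43, 0.1756, 0.1767]
tool_rot: [-2.298, -2.142, 0.002]
contact_force: [-0.0, -1.3, -0.8]
opening: 0.0641
```

```bash
python3 -c "
from h import *
plan((.433,.177,.027),-4)
blanks(names=['scene'])
"
```

```text
t 21.65 at [0.43   0.1756 0.1767] head -4.0 turn z -0.0 q6 0.3 shift [ 0.16  0.29 14.97] tilt fix x,y -0.0012 0.0007 F [-0.  -1.3 -0.8] op 64.1
scene 124 c [457.6 141.5] size [49.1 28.8] long deg 83.4 z50,90 [0.0269 0.0303]
```

The last blank was knocked aside to about (0.457, 0.143), so I'm following it.

>>> {"name": "jog_arm", "arguments": {
  "deltas": [
    [0,0,0.035,-1.5,1.2,0,0.75],
    [0,0,0,-1.9,1.3,0,0.75],
    [0,0,0,0,0,0,0.75],
    [0,0,0,0,0,0,0.75],
    [0,0,0,0,0,0,0.75]
  ]
}}

```text
t: 22.12
tool_pos: [0.4534, 0.1387, 0.1774]
tool_rot: [-2.338, -2.097, 0.001]
contact_force: [0.5, 0.3, 0.3]
opening: 0.064
```

```bash
python3 -c "
from h import *
plan((.4565,.143,.027),-6)
blanks(names=['scene'])
blanks(.6,.75,-.1,.1,.05,.08,['scene'])
"
```

```text
t 22.12 at [0.4534 0.1387 0.1774] head -6.2 turn z -0.004 q6 0.25 shift [ 0.46  0.26 15.04] tilt fix x,y -0.001 -0.0 F [0.5 0.3 0.3] op 64.0
scene 128 c [458.8 141.3] size [49.3 31.1] long deg 81.1 z50,90 [0.0267 0.03  ]
scene 186 c [673.1   1.4] size [26.7 48.8] long deg 94.4 z50,90 [0.0626 0.0659]
scene 190 c [682.  -54.5] size [26.8 49.2] long deg 96.6 z50,90 [0.0624 0.0668]
```

>>> {"name": "jog_arm", "arguments": {
  "deltas": [
    [0,0,0.03,0.4,0.3,2.5,0.75],
    [0,0,0,0,0,2.5,0.75],
    [0,0,0,0,0,2.5,0.75],
    [0,0,0,0,0,2.5,0.75],
    [0,0,0,0,0,2.5,0.75],
    [0,0,0,0,0,1.6,0.75],
    [0,0,0,0,0,1.0,0.75],
    [0,0,0,0,0,0,0.1],
    [0,0,0,0,0,0,0.1],
    [0,0,0,0,0,0,0.1],
    [0,0,0,0,0,0,0.1],
    [0,0,0,0,0,0,0.1]
  ]
}}

```text
t: 23.22
tool_pos: [0.4581, 0.1431, 0.0287]
tool_rot: [2.367, 2.062, 0.005]
contact_force: [-0.9, 0.8, 5.0]
opening: 0.0222
```

>>> {"name": "jog_arm", "arguments": {
  "deltas": [
    [0,0,0,0,0,0,0.1],
    [0,0,0,0,0,0,0.1],
    [0,0,0,0,0,-1,0.1],
    [0,0,0,0,0,-2,0.1],
    [0,0,0,0,0,-2.5,0.1],
    [0,0,0,0,0,-2.5,0.1],
    [0,0,0,0,0,-2.5,0.1],
    [0,0,0,0,0,-2.5,0.1],
    [0,0,0,0,0,-2,0.1]
  ]
}}

```text
t: 23.97
tool_pos: [0.4565, 0.1427, 0.179]
tool_rot: [2.368, 2.063, 0.002]
contact_force: [1.5, 0.1, -2.4]
opening: 0.0224
```

```bash
python3 -c "
from h import *
plan((.6688,.058,.18),5.6)
"
```

```text
t 23.97 at [0.4565 0.1427 0.179 ] head -7.9 turn z -0.235 q6 0.28 shift [-10.5  20.3  -0.1] tilt fix x,y 0.0014 -0.0003 F [ 1.5  0.1 -2.4] op 22.4
```

>>> {"name": "jog_arm", "arguments": {
  "deltas": [
    [0,0,-0.117,0,0,0,0.1],
    [0,0,-0.118,0,0,0,0.1],
    [0,0,0,-1.04,2.03,0,0.1],
    [0,0,0,-1.04,2.03,0,0.1],
    [0,0,0,-1.04,2.03,0,0.1],
    [0,0,0,-1.04,2.03,0,0.1],
    [0,0,0,-1.04,2.03,0,0.1],
    [0,0,0,-1.04,2.03,0,0.1],
    [0,0,0,-1.04,2.03,0,0.1],
    [0,0,0,-1.04,2.03,0,0.1],
    [0,0,0,-1.04,2.03,0,0.1],
    [0,0,0,-1.04,2.03,0,0.1]
  ]
}}

```text
t: 24.97
tool_pos: [0.6691, 0.0585, 0.1765]
tool_rot: [-2.11, -2.326, 0.001]
contact_force: [-0.6, -0.2, -1.5]
opening: 0.0222
```

>>> {"name": "jog_arm", "arguments": {
  "deltas": [
    [0,0,0,0,0,0,0.1],
    [0,0,0,0,0,0,0.1],
    [0,0,0,0,0,2.2,0.1],
    [0,0,0,0,0,2.2,0.1],
    [0,0,0,0,0,2.2,0.1],
    [0,0,0,0,0,1.8,0.1],
    [0,0,0,0,0,1,0.1],
    [0,0,0,0,0,0,0.1],
    [0,0,0,0,0,0,0.1]
  ]
}}

```text
t: 25.72
tool_pos: [0.668, 0.0594, 0.0827]
tool_rot: [-2.11, -2.327, 0.001]
contact_force: [-0.2, -0.3, -2.8]
opening: 0.0225
```

```bash
python3 -c "
from h import *
plan((.6688,.058,.067),5.6)
"
```

```text
t 25.72 at [0.668  0.0594 0.0827] head 5.6 turn z 0.0 q6 -0.12 shift [-0.14  0.07  1.57] tilt fix x,y -0.0011 -0.0002 F [-0.2 -0.3 -2.8] op 22.5
```

>>> {"name": "jog_arm", "arguments": {
  "deltas": [
    [0,0,0,0,0,0.9,0.1],
    [0,0,0,0,0,0.6,0.1],
    [0,0,0,0,0,0,0.1],
    [0,0,0,0,0,0,0.6],
    [0,0,0,0,0,0,0.6],
    [0,0,0,0,0,0,0.6],
    [0,0,0,0,0,0,0.6],
    [0,0,0,0,0,-1.5,0.6],
    [0,0,0,0,0,-2.5,0.6],
    [0,0,0,0,0,-2.5,0.6],
    [0,0,0,0,0,-2.5,0.6],
    [0,0,0,0,0,-2.5,0.6]
  ]
}}

```text
t: 26.72
tool_pos: [0.669, 0.059, 0.1857]
tool_rot: [2.11, 2.326, 0.002]
contact_force: [1.1, 0.1, 0.1]
opening: 0.0509
```

>>> {"name": "jog_arm", "arguments": {
  "deltas": [
    [0,0,-0.112,0,0,0,0.6],
    [0,0,-0.112,0,0,0,0.6],
    [0,0,-0.112,0,0,0,0.6],
    [0,0,-0.112,0,0,0,0.6],
    [0,0,-0.112,0,0,0,0.6],
    [0,0,-0.112,0,0,0,0.6],
    [0,0,-0.112,0,0,0,0.6]
  ]
}}

```text
t: 27.3
tool_pos: [0.6691, 0.059, 0.1846]
tool_rot: [1.053, 2.958, 0.001]
contact_force: [1.4, -0.3, 0.6]
opening: 0.0514
```

>>> {"name": "jog_arm", "arguments": {
  "deltas": [
    [0,0,-0.112,0,0,0,0.6],
    [0,0,-0.112,0,0,0,0.6],
    [0,0,-0.112,0,0,0,0.6],
    [0,0,-0.112,0,0,0,0.6],
    [0,0,-0.112,0,0,0,0.6],
    [0,0,-0.112,0,0,0,0.6],
    [0,0,-0.112,0,0,0,0.6]
  ]
}}

```text
t: 27.88
tool_pos: [0.6691, 0.059, 0.1846]
tool_rot: [-0.157, 3.136, -0.0]
contact_force: [-0.7, 0.2, -0.3]
opening: 0.0516
```

```bash
python3 -c "
from h import *
plan((.577,-.058,.075),95.6)
blanks(.6,.75,-.1,.1,.05,.08,['scene'])
im,d,W=cloud('scene'); save(im[180:300,200:400],'s2.png',4)
g=cv2.cvtColor(im,cv2.COLOR_RGB2HSV)
m=(im.max(-1)<60)&(np.hypot(W[...,0]-.577,W[...,1]+.058)<.035)&(W[...,2]>.05)
rect(W[m],'handle all'); rect(W[m&(W[...,2]>.084)],'handle top')
"
```

```text
t 27.88 at [0.6691 0.059  0.1846] head 95.7 turn z 0.002 q6 -1.69 shift [ 10.31 -10.75  10.96] tilt fix x,y -0.0002 0.0017 F [-0.7  0.2 -0.3] op 51.6
scene 187 c [673.7   1.4] size [27.4 48.3] long deg 93.2 z50,90 [0.0628 0.0667]
scene 187 c [667.9  57.7] size [27.7 49.7] long deg 98.0 z50,90 [0.0626 0.0661]
scene 188 c [682.1 -54.4] size [26.7 49.5] long deg 98.1 z50,90 [0.0625 0.066 ]
handle all 74 c [579.6 -59.2] size [19.3 17. ] long deg 6.4 z50,90 [0.0802 0.09  ]
handle top 32 c [577.6 -59.9] size [15.7 13.9] long deg 4.4 z50,90 [0.0892 0.0909]
```

View pics/s2.png

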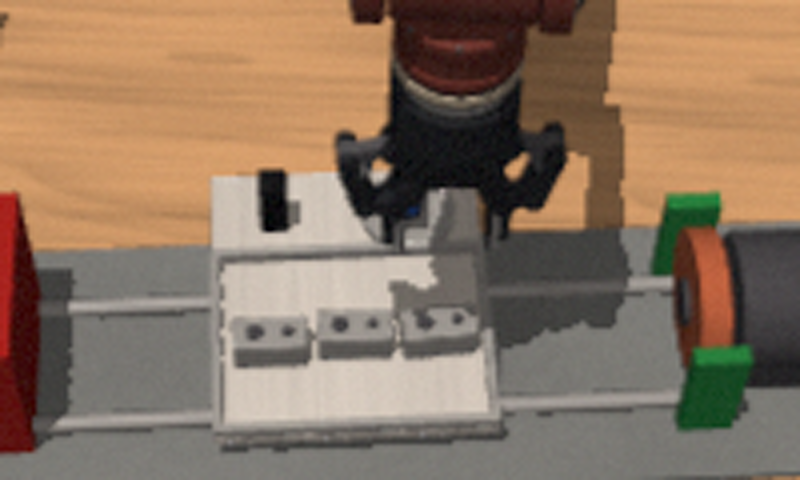

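All three blanks lie flat in the tray, left to right at crop x≈270, 355 and 440. The handle is at crop (272,200).

>>> {"name": "jog_arm", "arguments": {
  "deltas": [
    [0,0,0,1.72,-1.79,0,0.6],
    [0,0,0,1.72,-1.79,0,0.6],
    [0,0,0,1.72,-1.79,0,0.6],
    [0,0,0,1.72,-1.79,0,0.6],
    [0,0,0,1.72,-1.79,0,0.6],
    [0,0,0,1.72,-1.79,0,0.6],
    [0,0,0,0,0,0,0.6],
    [0,0,0,0,0,0,0.6],
    [0,0,0,0,0,0,0.6]
  ]
}}

```text
t: 28.73
tool_pos: [0.5767, -0.0574, 0.1837]
tool_rot: [-0.146, 3.137, 0.0]
contact_force: [0.2, 0.6, 0.1]
opening: 0.0515
```

```bash
python3 -c "
from h import *
plan((.5765,-.058,.075),95.6)
im,d,W=cloud('scene'); save(im[180:300,200:400],'s3.png',4)
"
```

```text
t 28.73 at [ 0.5767 -0.0574  0.1837] head 95.3 turn z -0.005 q6 -1.89 shift [ 0.03 -0.05 10.87] tilt fix x,y -0.0 0.0015 F [0.2 0.6 0.1] op 51.5
```

View pics/s3.png

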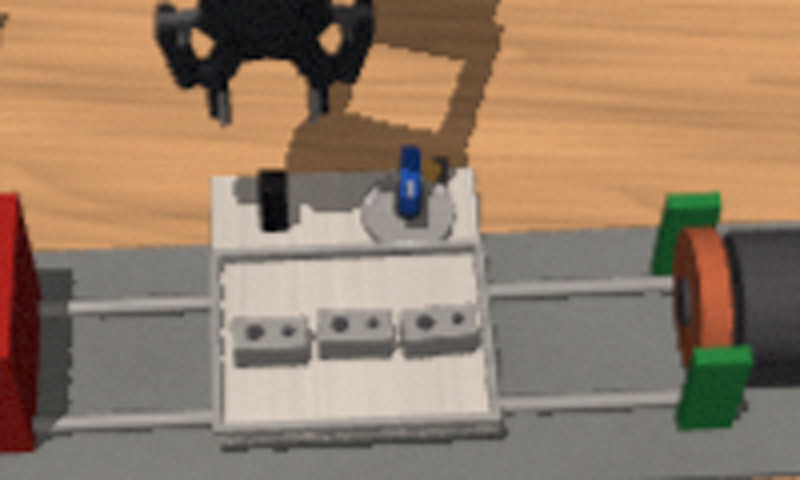

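The gripper is centred over the handle: fingers at crop x 222 and 318, handle at 272. Next I descend and grip it gently.

>>> {"name": "jog_arm", "arguments": {
  "deltas": [
    [0,0,0,0,0,2,0.6],
    [0,0,0,0,0,2,0.6],
    [0,0,0,0,0,2,0.6],
    [0,0,0,0,0,2,0.6],
    [0,0,0,0,0,1.8,0.6],
    [0,0,0,0,0,1,0.6],
    [0,0,0,0,0,0,0.6],
    [0,0,0,0,0,0,0.4],
    [0,0,0,0,0,0,0.32],
    [0,0,0,0,0,0,0.28],
    [0,0,0,0,0,0,0.26],
    [0,0,0,0,0,0,0.26]
  ],
  "grip_force": 25
}}

```text
t: 29.78
tool_pos: [0.5768, -0.0578, 0.0759]
tool_rot: [-0.148, 3.136, -0.001]
contact_force: [-0.0, 0.2, 0.4]
opening: 0.0223
```

>>> {"name": "jog_arm", "arguments": {
  "deltas": [
    [0,0,0,0,0,0,0.24],
    [0,0,0,0,0,0,0.22],
    [0,0,0,0,0,0,0.2],
    [0,0,0,0,0,0,0.18],
    [0,0,0,0,0,0,0.18]
  ]
}}

```text
t: 30.2
tool_pos: [0.5765, -0.0579, 0.0755]
tool_rot: [-0.149, 3.137, -0.001]
contact_force: [-1.7, -1.0, 4.4]
opening: 0.0199
```

```bash
python3 -c "
from h import *
plan((.5765,-.058,.075),95.6)"
```

```text
t 30.2 at [ 0.5765 -0.0579  0.0755] head 95.4 turn z -0.003 q6 -1.89 shift [ 0.   -0.01  0.05] tilt fix x,y -0.0006 0.0007 F [-1.7 -1.   4.4] op 19.9
```

>>> {"name": "jog_arm", "arguments": {
  "deltas": [
    [0,0,0,0,0,0,0.18],
    [0,0,0,0,0,0,0.18],
    [0,0,0,0,0.1,0,0.18],
    [0,0,0,0,0.1,0,0.18],
    [0,0,0,0,0.1,0,0.18],
    [0,0,0,0,0.1,0,0.18],
    [0,0,0,0,0.1,0,0.18],
    [0,0,0,0,0.1,0,0.18]
  ],
  "grip_force": 60
}}

```text
t: 30.87
tool_pos: [0.5765, -0.057, 0.0757]
tool_rot: [-0.148, 3.136, -0.017]
contact_force: [-0.7, -25.2, -0.5]
opening: 0.019
```

>>> {"name": "jog_arm", "arguments": {
  "deltas": [
    [0,0,0,0,0.15,0,0.18],
    [0,0,0,0,0.15,0,0.18],
    [0,0,0,0,0.15,0,0.18],
    [0,0,0,0,0.15,0,0.18],
    [0,0,0,0,0.15,0,0.18],
    [0,0,0,0,0.15,0,0.18],
    [0,0,0,0,0.15,0,0.18],
    [0,0,0,0,0.15,0,0.18],
    [0,0,0,0,0.15,0,0.18],
    [0,0,0,0,0.15,0,0.18]
  ]
}}

```text
t: 31.7
tool_pos: [0.5745, -0.0374, 0.0756]
tool_rot: [-0.149, 3.138, -0.002]
contact_force: [-2.9, -2.5, 6.6]
opening: 0.0193
```

>>> {"name": "jog_arm", "arguments": {
  "deltas": [
    [0,0,0,0,0.3,0,0.18],
    [0,0,0,0,0.3,0,0.18],
    [0,0,0,0,0.3,0,0.18],
    [0,0,0,0,0.3,0,0.18],
    [0,0,0,0,0.3,0,0.18],
    [0,0,0,0,0.3,0,0.18],
    [0,0,0,0,0.3,0,0.18],
    [0,0,0,0,0.3,0,0.18],
    [0,0,0,0,0.3,0,0.18],
    [0,0,0,0,0.3,0,0.18],
    [0,0,0,0,0.3,0,0.18],
    [0,0,0,0,0.3,0,0.18]
  ]
}}

```text
t: 32.7
tool_pos: [0.5708, -0.0015, 0.0756]
tool_rot: [0.149, -3.138, 0.002]
contact_force: [-3.2, -3.4, 7.0]
opening: 0.0194
```

>>> {"name": "jog_arm", "arguments": {
  "deltas": [
    [0,0,0,0,0.3,0,0.18],
    [0,0,0,0,0.3,0,0.18],
    [0,0,0,0,0.3,0,0.18],
    [0,0,0,0,0.3,0,0.18],
    [0,0,0,0,0.3,0,0.18],
    [0,0,0,0,0.3,0,0.18],
    [0,0,0,0,0.3,0,0.18],
    [0,0,0,0,0.3,0,0.18],
    [0,0,0,0,0.3,0,0.18],
    [0,0,0,0,0.3,0,0.18],
    [0,0,0,0,0.3,0,0.18]
  ]
}}

```text
t: 33.62
tool_pos: [0.5675, 0.0314, 0.0756]
tool_rot: [0.149, -3.137, 0.002]
contact_force: [-4.5, -3.4, 7.9]
opening: 0.0197
```

>>> {"name": "jog_arm", "arguments": {
  "deltas": [
    [0,0,0,0,0.15,0,0.18],
    [0,0,0,0,0.15,0,0.18],
    [0,0,0,0,0.15,0,0.18],
    [0,0,0,0,0.15,0,0.18],
    [0,0,0,0,0.15,0,0.18],
    [0,0,0,0,0.15,0,0.18],
    [0,0,0,0,0.15,0,0.18],
    [0,0,0,0,0.15,0,0.18]
  ]
}}

```text
t: 34.28
tool_pos: [0.5663, 0.0433, 0.0756]
tool_rot: [0.149, -3.137, 0.002]
contact_force: [-4.9, -3.0, 8.7]
opening: 0.0196
```

>>> {"name": "jog_arm", "arguments": {
  "deltas": [
    [0,0,0,0,0.1,0,0.18],
    [0,0,0,0,0.1,0,0.18],
    [0,0,0,0,0.1,0,0.18],
    [0,0,0,0,0.1,0,0.18],
    [0,0,0,0,0.1,0,0.18],
    [0,0,0,0,0.1,0,0.18]
  ]
}}

```text
t: 34.78
tool_pos: [0.5657, 0.0493, 0.0756]
tool_rot: [0.149, -3.137, 0.002]
contact_force: [-4.9, -2.5, 8.7]
opening: 0.0192
```

Travel is now about 107.7 mm and still free, so I'm continuing slowly.

>>> {"name": "jog_arm", "arguments": {
  "deltas": [
    [0,0,0,0,0.1,0,0.18],
    [0,0,0,0,0.1,0,0.18],
    [0,0,0,0,0.1,0,0.18],
    [0,0,0,0,0.1,0,0.18],
    [0,0,0,0,0.1,0,0.18],
    [0,0,0,0,0.1,0,0.18]
  ]
}}

```text
t: 35.28
tool_pos: [0.5653, 0.0536, 0.0756]
tool_rot: [0.149, -3.137, 0.008]
contact_force: [-4.8, -14.5, 8.1]
opening: 0.0194
```

>>> {"name": "jog_arm", "arguments": {
  "deltas": [
    [0,0,0,0,0.1,0,0.18],
    [0,0,0,0,0.1,0,0.18],
    [0,0,0,0,0.1,0,0.18]
  ]
}}

```text
t: 35.53
tool_pos: [0.5653, 0.0537, 0.0757]
tool_rot: [0.149, -3.137, 0.016]
contact_force: [-4.0, -25.9, 6.3]
opening: 0.0196
```

End stop felt at about 112 mm of travel, with the force rising to 26 N and no further motion. I'm relaxing the push, releasing and lifting.

>>> {"name": "jog_arm", "arguments": {
  "deltas": [
    [0,0,0,0,-0.2,0,0.18],
    [0,0,0,0,-0.2,0,0.18],
    [0,0,0,0,0,0,0.18],
    [0,0,0,0,0,0,0.6],
    [0,0,0,0,0,0,0.6],
    [0,0,0,0,0,0,0.6],
    [0,0,0,0,0,-1.5,0.6],
    [0,0,0,0,0,-2.5,0.6],
    [0,0,0,0,0,-2.5,0.6],
    [0,0,0,0,0,-2.5,0.6],
    [0,0,0,0,0,0,0.6]
  ]
}}

```text
t: 36.45
tool_pos: [0.5687, 0.0551, 0.1708]
tool_rot: [-0.149, 3.128, -0.001]
contact_force: [1.5, -0.4, 1.2]
opening: 0.0511
```

```bash
python3 -c "
from h import *
im,d,W=cloud('scene'); save(im[180:300,200:400],'s4.png',4)
C=cv2.cvtColor(im,cv2.COLOR_RGB2HSV)
m=(im.max(-1)<60)&(np.hypot(W[...,0]-.5653,W[...,1]-.0537)<.04)&(W[...,2]>.05)&(W[...,2]<.1)
rect(W[m],'handle all')
m=(C[...,0]>100)&(C[...,0]<130)&(C[...,1]>110)&(np.hypot(W[...,0]-.56,W[...,1]-.148)<.06)&(W[...,2]>.06)&(W[...,2]<.11)
rect(W[m],'knob'); rect(W[m&(W[...,2]>.088)],'knob top')
blanks(.6,.75,0,.25,.05,.08,['scene'])
plan((.5653-.0093,.0537+.0945,.15),95.6)
"
```

```text
handle all 86 c [567.3  51.1] size [20.6 18.2] long deg 7.6 z50,90 [0.0812 0.0908]
knob 81 c [556.1 145.7] size [15.4 45.5] long deg 175.1 z50,90 [0.0919 0.0953]
knob top 58 c [556.5 145. ] size [40.6 13.8] long deg 0.8 z50,90 [0.0929 0.0956]
scene 69 c [641.3 219.8] size [82.4  5.8] long deg 6.2 z50,90 [0.0692 0.077 ]
scene 188 c [662.  112.7] size [26.6 50.2] long deg 97.1 z50,90 [0.0623 0.0657]
scene 192 c [656.5 169.5] size [29.1 51.5] long deg 97.6 z50,90 [0.0621 0.0657]
scene 184 c [671.3  56.4] size [26.2 48.9] long deg 99.8 z50,90 [0.0625 0.0658]
scene 73 c [709.4 233.3] size [31.7 12. ] long deg 76.3 z50,90 [0.0642 0.0764]
t 36.55 at [0.5662 0.0551 0.1659] head 95.4 turn z -0.003 q6 -1.7 shift [0.1  9.37 1.59] tilt fix x,y -0.0001 0.0025 F [ 0.2  0.3 -0.5] op 51.6
```

View pics/s4.png

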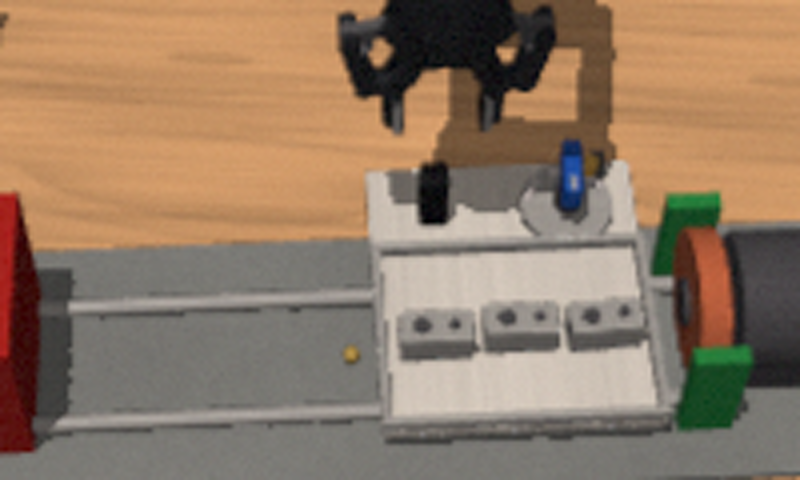

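>>> {"name": "jog_arm", "arguments": {
  "deltas": [
    [0,0,0,0,2.3,0,0.6],
    [0,0,0,0.1,2.3,0,0.6],
    [0,0,0,0,2.3,0,0.6],
    [0,0,0,0,2.4,0,0.6],
    [0,0,0.08,0,0,0,0.5],
    [0,0,0,0,0,0,0.45],
    [0,0,0,0,0,0,0.45],
    [0,0,0,0,0,0,0.45],
    [0,0,0,0,0,0,0.45]
  ],
  "grip_force": 25
}}

```text
t: 37.3
tool_pos: [0.5554, 0.1467, 0.1641]
tool_rot: [0.023, -3.14, 0.0]
contact_force: [0.3, -0.8, -0.2]
opening: 0.0383
```

```bash
python3 -c "
from h import *
plan((.5557,.1478,.091),91)"
```

```text
t 37.3 at [0.5554 0.1467 0.1641] head 90.8 turn z -0.003 q6 -1.46 shift [-0.03  0.11  7.31] tilt fix x,y -0.0002 -0.0011 F [ 0.3 -0.8 -0.2] op 38.3
```

>>> {"name": "jog_arm", "arguments": {
  "deltas": [
    [0,0,0,0,0.1,2,0.45],
    [0,0,0,0,0,2,0.45],
    [0,0,0,0,0,1.8,0.45],
    [0,0,0,0,0,1,0.45],
    [0,0,0,0,0,0.5,0.45],
    [0,0,0,0,0,0,0.35],
    [0,0,0,0,0,0,0.28],
    [0,0,0,0,0,0,0.22],
    [0,0,0,0,0,0,0.18],
    [0,0,0,0,0,0,0.15],
    [0,0,0,0,0,0,0.12],
    [0,0,0,0,0,0,0.1]
  ],
  "grip_force": 25
}}

```text
t: 38.3
tool_pos: [0.5566, 0.1482, 0.0933]
tool_rot: [-0.023, 3.139, -0.001]
contact_force: [-0.4, -3.6, 5.6]
opening: 0.0135
```

```bash
python3 -c "
from h import *
plan((.5557,.1478,.091),91); print(ctrl.get_obs()['wrist_torque'])"
```

```text
t 38.3 at [0.5566 0.1482 0.0933] head 90.8 turn z -0.003 q6 -1.45 shift [ 0.1  -0.03  0.23] tilt fix x,y -0.0004 0.0024 F [-0.4 -3.6  5.6] op 13.5
[-0.43326744  0.09097352  0.02957503]
```

>>> {"name": "jog_arm", "arguments": {
  "deltas": [
    [0,0,0,0,0,0,0.1],
    [0,0,0.07,0,0,0,0.1],
    [0,0,0.07,0,0,0,0.1],
    [0,0,0.07,0,0,0,0.1],
    [0,0,0.07,0,0,0,0.1],
    [0,0,0.07,0,0,0,0.1],
    [0,0,0.07,0,0,0,0.1],
    [0,0,0.07,0,0,0,0.1],
    [0,0,0.07,0,0,0,0.1],
    [0,0,0.07,0,0,0,0.1],
    [0,0,0.07,0,0,0,0.1]
  ],
  "grip_force": 40
}}

```text
t: 39.22
tool_pos: [0.5565, 0.1476, 0.0934]
tool_rot: [1.059, 2.955, -0.002]
contact_force: [-2.7, -4.5, 6.9]
opening: 0.0131
```

>>> {"name": "jog_arm", "arguments": {
  "deltas": [
    [0,0,0.07,0,0,0,0.1],
    [0,0,0.07,0,0,0,0.1],
    [0,0,0.07,0,0,0,0.1],
    [0,0,0.07,0,0,0,0.1],
    [0,0,0.07,0,0,0,0.1],
    [0,0,0.07,0,0,0,0.1],
    [0,0,0.06,0,0,0,0.1],
    [0,0,0.04,0,0,0,0.1],
    [0,0,0,0,0,0,0.1],
    [0,0,0,0,0,0,0.1]
  ]
}}

```text
t: 40.05
tool_pos: [0.5561, 0.1473, 0.0933]
tool_rot: [1.779, 2.587, -0.003]
contact_force: [-2.7, -6.0, 8.4]
opening: 0.0132
```

```bash
python3 -c "
from h import *
plan((.5557,.1478,.091),21); print(ctrl.get_obs()['wrist_torque'])"
```

```text
t 40.05 at [0.5561 0.1473 0.0933] head 21.0 turn z -0.0 q6 -0.23 shift [ 0.07 -0.02  0.23] tilt fix x,y -0.0004 0.0027 F [-2.7 -6.   8.4] op 13.2
[-0.95981392  0.48579977  0.05232942]
```

>>> {"name": "jog_arm", "arguments": {
  "deltas": [
    [0,0,0,0,0,0,0.4],
    [0,0,0,0,0,0,0.4],
    [0,0,0,0,0,0,0.4],
    [0,0,0,0,0,-1.5,0.4],
    [0,0,0,0,0,-2.5,0.4],
    [0,0,0,0,0,-2.5,0.4],
    [0,0,0,0,0,-2.5,0.4],
    [0,0,0,0,-2.5,-1,0.4],
    [0,0,0,0,-2.5,-1,0.4],
    [0,0,0,0,-2.5,-1,0.4],
    [0,0,0,0,-2.5,0,0.4],
    [0,0,0,0,0,0,0.4]
  ]
}}

```text
t: 41.05
tool_pos: [0.4595, 0.1122, 0.2115]
tool_rot: [-1.78, -2.587, 0.001]
contact_force: [0.2, -0.1, -0.1]
opening: 0.0345
```

```bash
python3 -c "
from h import *
im,d,W=cloud('scene'); save(im[180:300,200:400],'s5.png',4)
C=cv2.cvtColor(im,cv2.COLOR_RGB2HSV)
m=(im.max(-1)<60)&(np.hypot(W[...,0]-.5653,W[...,1]-.0537)<.04)&(W[...,2]>.05)&(W[...,2]<.1)
rect(W[m],'handle all')
m=(C[...,0]>100)&(C[...,0]<130)&(C[...,1]>110)&(np.hypot(W[...,0]-.56,W[...,1]-.148)<.06)&(W[...,2]>.06)&(W[...,2]<.11)
rect(W[m],'knob'); rect(W[m&(W[...,2]>.088)],'knob top')
m=(C[...,0]>15)&(C[...,0]<35)&(C[...,1]>80)&(np.hypot(W[...,0]-.53,W[...,1]-.16)<.03)&(W[...,2]>.05)&(W[...,2]<.11)
if m.sum()>3: rect(W[m],'brass')
blanks(.6,.75,0,.2,.05,.08,['scene'])
C=cv2.cvtColor(im,cv2.COLOR_RGB2HSV); m=(C[...,1]>110)&(C[...,0]<15)&(abs(W[...,0]-.44)<.06)&(abs(W[...,1]+.367)<.06)&(W[...,2]>.008)&(W[...,2]<.05); rect(W[m],'off')
print(ctrl.get_obs()['contact_force'])
"
```

```text
handle all 80 c [569.   51.2] size [18.9 18.1] long deg 7.3 z50,90 [0.0792 0.0896]
knob 107 c [558.  146.1] size [13.8 43.3] long deg 112.1 z50,90 [0.0885 0.0951]
knob top 57 c [557.  145.9] size [12.7 41.6] long deg 110.4 z50,90 [0.0925 0.0961]
scene 187 c [661.9 113.1] size [27.3 50.8] long deg 96.9 z50,90 [0.0624 0.0658]
scene 192 c [656.3 168.8] size [27.8 50.5] long deg 101.7 z50,90 [0.0622 0.0658]
scene 187 c [670.9  56.2] size [27.5 50.1] long deg 101.2 z50,90 [0.0621 0.0653]
off 139 c [ 432.5 -367.4] size [44.4 34.9] long deg 88.2 z50,90 [0.0233 0.0357]
[ 0.03559555 -0.60790076 -0.87045009]
```

View pics/s5.png

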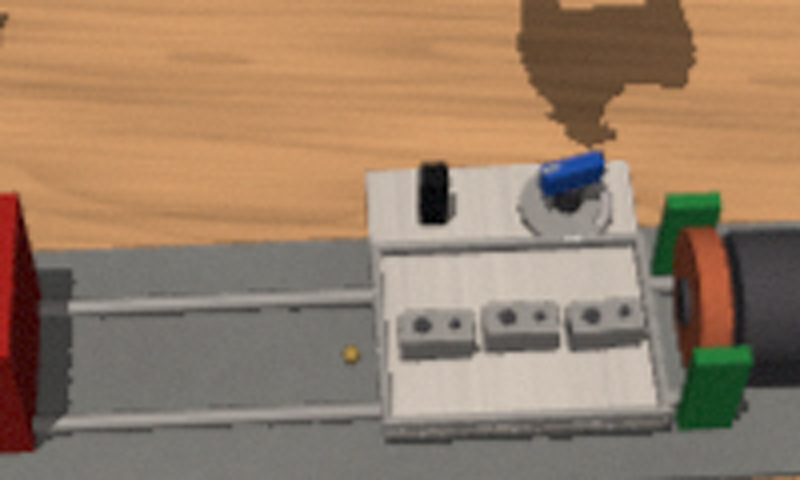

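The bar points at about 111°, so the cam is at about 1.30 rad. Handle and blanks are unmoved at about 112 mm of travel, the offcut is in the box, and the robot is clear of everything. I'm handing in.

```bash
python3 -c "
from h import *
print(ctrl.finish_job())"
```

```text
the job is handed in; nothing more can be done
None
```

The job is handed in, and every check I could make before that agreed with the task; no verdict comes back.

- **Offcut and blanks:** the rusty offcut is in the grey scrap box. There were three blanks, and all lie flat and apart in the tray. One was knocked aside just before I gripped it, so I found it again with the camera.
- **Carriage:** I gripped the black handle and pushed slowly towards the green guard. It broke free at about 25 N, above the 10 to 18 N given. It met the end stop at about 112 mm, where the force rose to 26 N without further travel. The blanks' shift in the pictures also gives about 112 mm.
- **Cam:** I turned the blue knob clockwise to about 1.30 rad. After release the bar still read about 111°, which matches.
- **Not checked:** the knob's bar hid the brass follower in the last picture, so I judged its drop only from the cam angle. I did not measure the mug, oil bottle, spanner and tape again at the end, but the arm never went near them at bench height.

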